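# Load the matching rail into the welding jig

## Task

The welding jig already holds one rail under the strap in its left lane. First clear the red magnet off the right lane into the green tray, then take from the loose rails on the bench the one of the same kind as the strapped rail, lay it flat and the same way up in the right lane, and swing the yellow-handled clamp down until it bears on the rail. Leave the strapped rail, the two parked in the rack and the other loose rails where they are.

Things in the scene. Friction and masses are not known exactly. Their poses are not given: they have to be found in the camera images.
- jig: fixed grey welding jig: base plate 190 (x, from -80 to +110) x 210 (y) mm, 10 mm thick, with two parallel lanes along its own x. Origin at the underside of the plate, midway between the lanes; z up
- lane_loaded (a point): centre of the floor of the jig's left (+y) lane, on top of the base plate, 10 mm above the table; x along the lane, z up. One rail already lies here under a fixed yellow strap (16 mm wide, 30 mm towards +x from the centre, its top 50 mm above the table)
- lane_empty (a point): floor centre of the jig's right (-y) lane, 10 mm above the table, 100 mm from the other lane; x along the lane, z up. A rail fits between four steel side blocks (12 mm high, 34 to 58 mm either side of the centre along x, 40 mm apart across) and two end stops (12 mm high, 130 mm apart); the middle 68 mm are open for the fingers. The magnet lies here at the start
- clamp_pivot (a point): hinge of the hold-down clamp, at the far (+x) end of the right lane, 88 mm from the lane's centre, 50 mm above the table; axes as the jig's, hinge along y. Its arm is 92 mm long, the last 36 mm a yellow grip 14 mm thick, 22 mm wide; a black pad 36 mm wide, 45 mm from the hinge, meets the rail
- clamp (a joint): angle of the hold-down clamp arm (rad): 0 upright, negative leaning away from the lane (+x), grows as it swings over the lane (towards -x) and down. It stays where it is left (stiff hinge, about 2 N at the grip). About 1.55 with its pad down on a seated rail; 1.72 is the limit of an empty lane
- magnet: red welding magnet block with a steel sole and a black dot on top, 36 (x) x 56 (y) x 24 (z) mm; origin at the centre of its underside
- tray: fixed green open tool tray, outside 160 (x) x 120 (y) x 35 (z) mm, walls and floor 4 mm; origin at the centre of its underside
- tray_in (a point): centre of the tray's inner floor, axes as the tray's
- rack: fixed low plywood rack just left (+y) of the jig, 140 (x) x 136 (y) mm, ribs 22 mm high, holding two parked rails side by side; origin at the centre of its underside
- square_set: rail 120 (x) x 32 (y) x 32 (z) mm: square tube, painted red, closed flat top, dark square openings at its ends. Origin at the centre of its underside. Lies in the jig's left lane or parked in the plywood rack; not to be moved
- square_bench: rail of the same kind as square_set (120 x 32 x 32 mm: square tube, painted red, closed flat top, dark square openings at its ends), lying on the bench top to the robot's right. Origin at the centre of its underside, x along its length
- channel_set: rail 120 (x) x 32 (y) x 32 (z) mm: U-shaped channel of bare aluminium-coloured metal, open upwards, walls 5 mm. Origin at the centre of its underside. Lies in the jig's left lane or parked in the plywood rack; not to be moved
- channel_bench: rail of the same kind as channel_set (120 x 32 x 32 mm: U-shaped channel of bare aluminium-coloured metal, open upwards, walls 5 mm), lying on the bench top to the robot's right. Origin at the centre of its underside, x along its length
- round_set: rail 120 (x) x 32 (y) x 32 (z) mm: round tube 32 mm in diameter, painted blue, on two flat feet (16 x 32 x 10 mm) centred 48 mm either side of the middle. Origin at the centre of its underside. Lies in the jig's left lane or parked in the plywood rack; not to be moved
- round_bench: rail of the same kind as round_set (120 x 32 x 32 mm: round tube 32 mm in diameter, painted blue, on two flat feet (16 x 32 x 10 mm) centred 48 mm either side of the middle), lying on the bench top to the robot's right. Origin at the centre of its underside, x along its length

How it is judged:
By the outcome, as a careful person would: the job done as asked, in the order asked, and still so for the second after the job is handed in, with the robot touching nothing.
It also fails if it takes over 69 s, if anything falls off the work surface, if the arm or the gripper's body presses on something with over 40 N, if the wrist force passes 120 N, or if a joint passes its speed limit or range.

## Robot

A 7-joint arm with a two-finger parallel gripper is mounted at the origin on the work surface. World frame = base frame: x ahead of the robot, y to its left, z up, the work surface at z = 0. Lengths are in mm, angles in rad, forces in N, time in s.
With the tool pointing down it reaches from about 400 to 750 mm from the base axis. Payload 19.5 kg.
Tool frame: the origin (TCP) lies at the very end of the fingers, on their centre line; the grasp point (between the pads) lies 19 mm behind it (tcp_to_grasp is the distance from the TCP to the grasp point, in mm); z points along the fingers, y is the direction in which the jaws open and shut (so a half turn about z gives the same grasp; the last joint's range is limited). The gripper opens to 85 mm and grips with 20 to 120 N. Pads are 22 mm wide; open, the fingers measure 114 mm over their backs; the gripper's body (76 mm by 85 mm) begins 54 mm behind the grasp point. The pads swing forward as they close: fully open they stand 13 mm farther back than shut.
Start: joints at [-0.042, 0.707, -0.028, 1.485, 0.022, 0.951, -0.075], TCP at [574.974, 0.003, 231.268] pointing down, gripper open.
Joint ranges: [-2.71, 2.71], [-0.32, 2.16], [-1.57, 1.52], [0, 2.45], [-1.46, 4.6], [0, 2.02], [-2.83, 2.83]. Speed limits (rad/s): [1.89, 1.89, 2.57, 2.57, 3.01, 3.01, 3.01].

## Interface

Orientations are given as a 3x3 rotation matrix whose columns are the frame's x, y, z axes.
In Python, from workcell import movep, move_l, set_joints, command_gripper, hold, inverse_kinematics, get_state, capture, camera_info, MotionError, hand_in, tcp_to_grasp gives the robot as it stands. The module is installed in compiled form; this text tells all that it offers. Calls block until the motion is done:
- movep(position, orientation): joint-space move of the TCP to a pose.
- move_l(position, v=150, rot=None, f_stop=None): straight line of the TCP; rot=None keeps the orientation; v is the mean speed in mm/s. With f_stop (N) it stops when the force on the tool has changed by that much, and returns True; else False.
- set_joints(angles): joint-space move.
- command_gripper(opening, squeeze=None): opening from 0.0 (shut) to 1.0 (fully open); squeeze is the grip in N (None keeps the last); returns when the fingers have stopped.
- hold(seconds).
- inverse_kinematics(position, orientation): joint angles nearest the present ones, or None.
- get_state(): the state.
- capture(name): name is "scene" or "side" or "wrist"; returns the picture (400x640x3 uint8, red, green, blue); there is no depth.
- camera_info(name): a dict with "camera_matrix" (3x3 intrinsics, pixels), "k1" (the pictures are not rectified: a ray, as slopes to the right and down, at radius r is drawn at 1 + k1 r^2 times it, then the intrinsics apply), "origin" and "orientation" of the camera in the world. Camera axes: x right, y down, z forward; pixel columns grow to the right and rows downward; lengths in mm; the calibration is good to about 2 mm. A picture is of the moment at which its call begins: read the wrist's pose just before it. camera_info takes no time and is no camera call; for the wrist camera it gives the pose at the moment of the call.
A pose or a line that the arm cannot do raises MotionError and nothing moves.
- hand_in(): hands the job in, once; it reports no verdict.
The state is a dict: "t": time; "joints": joint angles; "qd": joint speeds; "tau": joint torques, N m; "eef_pos": TCP position; "eef_rot": TCP orientation; "wrist_force": force on the tool from outside, world axes, zero at the start; "wrist_torque": the same for the moment, N m; "gripper_width": opening from 0.0 (shut) to 1.0 (fully open).
Only numpy, scipy, OpenCV 4.12 (cv2) and the standard library are available. Lean on these libraries where they do the work, as an engineer would, in place of code of your own. Each camera call takes 0.05 s, during which the arm holds its last target.

## Working session

There is one attempt and no reset: what is moved stays moved. The work goes in short steps, each a Python script; the robot and the scene stay as the last script left them, time stands still between calls to the robot, and variables do not carry over. Pictures are saved under pics/ and viewed, and the job is handed in when it is done.

```bash
mkdir -p pics; cat > h.py <<'E'
import numpy as np, cv2
from workcell import *
def snap(name,fn):
    ci=camera_info(name); im=capture(name); cv2.imwrite('pics/'+fn,cv2.cvtColor(im,cv2.COLOR_RGB2BGR)); np.savez('pics/'+fn+'.npz',im=im,K=ci['camera_matrix'],k1=ci['k1'],o=ci['origin'],R=ci['orientation'])
    return im,ci
def load(fn):
    d=np.load('pics/'+fn+'.npz'); return d['im'],dict(camera_matrix=d['K'],k1=float(d['k1']),origin=d['o'],orientation=d['R'])
def ray(ci,uv):
    uv=np.asarray(uv,float).reshape(-1,1,2)
    p=cv2.undistortPoints(uv,np.array(ci['camera_matrix'],float),np.array([ci['k1'],0,0,0.]))[:,0]
    d=np.c_[p,np.ones(len(p))]@np.array(ci['orientation']).T
    return d
def onz(ci,uv,z):
    d=ray(ci,uv); o=np.array(ci['origin']); return o+d*((z-o[2])/d[:,2])[:,None]
def proj(ci,P):
    R=np.array(ci['orientation']);c=(np.atleast_2d(P)-np.array(ci['origin']))@R
    s=c[:,:2]/c[:,2:]; s=s*(1+ci['k1']*(s**2).sum(1))[:,None]; K=np.array(ci['camera_matrix'])
    return s*[K[0,0],K[1,1]]+K[:2,2]
def Rd(a): # tool down; jaw axis (y) at world angle a
    y=np.array([np.cos(a),np.sin(a),0]); z=np.array([0,0,-1.]); x=np.cross(y,z); return np.c_[x,y,z]
E
python3 - <<'E'
from h import *
for n in ['scene','side','wrist']:
    im,ci=snap(n,n+'0.png'); print(n,ci)
s=get_state();print(s['t'],s['eef_rot'],tcp_to_grasp)
E
```

```text
scene {'camera_matrix': array([[498.43835718,   0.        , 319.02259492],
       [  0.        , 498.43835718, 204.68668632],
       [  0.        ,   0.        ,   1.        ]]), 'k1': -0.06376920263763426, 'origin': array([1330.49190285, 1088.53214952,  874.17581739]), 'orientation': array([[-0.80798441,  0.31152507, -0.50011331],
       [ 0.58912788,  0.41351326, -0.69421547],
       [-0.00946204, -0.85554597, -0.51764038]])}
side {'camera_matrix': array([[405.63731411,   0.        , 321.98339999],
       [  0.        , 405.63731411, 203.12192736],
       [  0.        ,   0.        ,   1.        ]]), 'k1': -0.018215681509100974, 'origin': array([ 349.63557358, -860.42738891,  875.00679411]), 'orientation': array([[ 0.97513771, -0.14091781,  0.17102226],
       [-0.22130689, -0.6589454 ,  0.71889792],
       [ 0.01138881, -0.73887288, -0.67374859]])}
wrist {'camera_matrix': array([[328.98227919,   0.        , 314.38489894],
       [  0.        , 328.98227919, 201.82623509],
       [  0.        ,   0.        ,   1.        ]]), 'k1': -0.05258415271958629, 'origin': array([575.29751421,  72.52235515, 374.21198318]), 'orientation': array([[ 9.99999749e-01,  6.04951164e-04, -3.68735813e-04],
       [ 4.75157531e-04, -9.58735792e-01, -2.84298182e-01],
       [-5.25506738e-04,  2.84297936e-01, -9.58735838e-01]])}
0.15 [[ 1.04151463e-05  9.99999615e-01 -8.77366534e-04]
 [ 1.00000000e+00 -1.04268677e-05 -1.33552164e-05]
 [-1.33643595e-05 -8.77366395e-04 -9.99999615e-01]] 18.700000000000003
```

View pics/scene0.png

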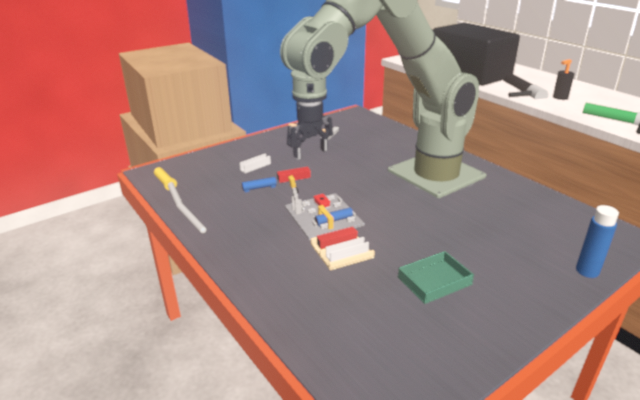

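View pics/side0.png

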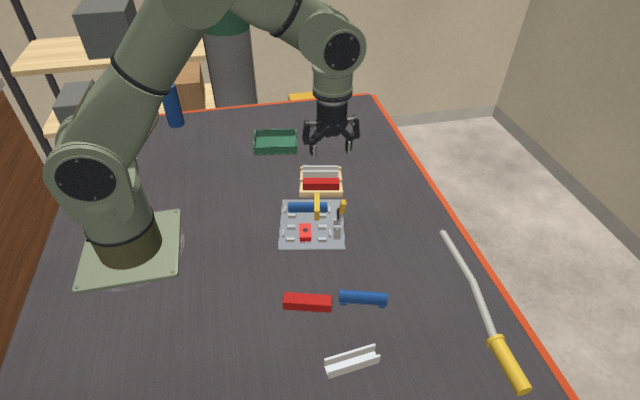

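View pics/wrist0.png

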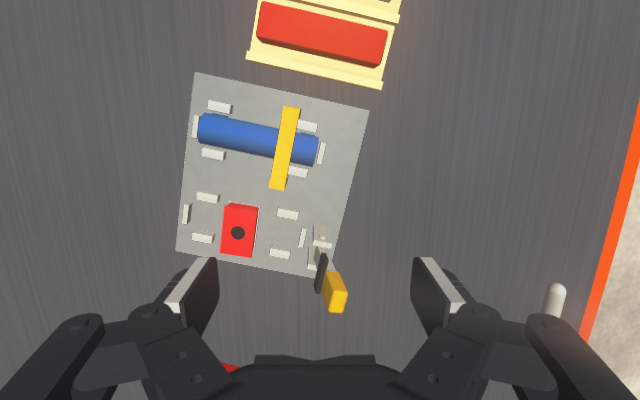

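```bash
python3 - <<'E'
from h import *
im,ci=load('wrist0.png'); 
c=onz(ci,[(195,72),(369,110),(328,278),(177,251)],10);print(c.round(1))
hsv=cv2.cvtColor(im,cv2.COLOR_RGB2HSV)
m=cv2.inRange(hsv,(90,100,60),(130,255,255)); 
def blobs(im,lo,hi,amin=60):
    hsv=cv2.cvtColor(im,cv2.COLOR_RGB2HSV); m=cv2.inRange(hsv,lo,hi)
    cs,_=cv2.findContours(m,0,2)
    return [(cv2.contourArea(k),cv2.minAreaRect(k),k) for k in cs if cv2.contourArea(k)>amin]
for lo,hi,z,n in [((100,120,40),(125,255,255),26,'blue'),((0,170,120),(6,255,255),34,'red'),((20,150,80),(32,255,255),50,'yel')]:
  for a,r,k in blobs(im,lo,hi):
    b=onz(ci,cv2.boxPoints(r),z); print(n,a,np.round(r[0]),b[:,:2].round(1).tolist(),b.mean(0).round(1))
for nm in ['side0.png','scene0.png']:
  im,ci=load(nm)
  for lo,hi,z,n in [((100,120,40),(125,255,255),16,'blue'),((65,80,20),(88,255,255),35,'green'),((0,170,120),(6,255,255),32,'red')]:
   for a,r,k in blobs(im,lo,hi,30):
    if a>3000: continue
    b=onz(ci,cv2.boxPoints(r),z); print(nm,n,a,np.round(r[0]),b[:,:2].round(0).tolist(),b.mean(0).round(1))
E
python3 - <<'E'
import cv2
a=cv2.imread('pics/side0.png')
cv2.imwrite('pics/sidez.png',cv2.resize(a[120:390,240:440],None,fx=2.9,fy=2.2*1.0 and 2.2,interpolation=cv2.INTER_CUBIC))
a=cv2.imread('pics/wrist0.png')
cv2.imwrite('pics/wristz.png',cv2.resize(a[60:320,160:390],None,fx=2.3,fy=2.3,interpolation=cv2.INTER_CUBIC))
E
```

```text
[[ 449.9  106.4   10. ]
 [ 633.7   67.2   10. ]
 [ 592.1 -134.3   10. ]
 [ 407.3  -98.3   10. ]]
blue 449.5 [305. 145.] [[550.6, 22.3], [555.6, 45.2], [579.2, 40.5], [574.6, 17.4]] [565.   31.3  26. ]
blue 1859.5 [237. 132.] [[449.9, 38.9], [457.8, 66.7], [538.5, 51.4], [532.3, 23.1]] [494.6  45.1  26. ]
red 243.0 [586. 325.] [[915.6, -212.7], [915.9, -167.6], [931.8, -172.9], [932.0, -218.5]] [ 923.8 -192.9   34. ]
red 1543.5 [238. 230.] [[466.4, -89.6], [478.3, -28.7], [513.2, -33.0], [503.1, -94.3]] [490.2 -61.4  34. ]
red 4389.0 [320.  33.] [[517.0, 136.6], [526.0, 167.0], [644.5, 141.6], [638.1, 110.0]] [581.4 138.8  34. ]
yel 588.5 [335. 292.] [[582.2, -153.6], [588.3, -101.9], [614.5, -106.1], [609.7, -158.2]] [ 598.7 -130.    50. ]
yel 1235.5 [284. 148.] [[528.3, -8.2], [545.5, 72.3], [561.2, 69.6], [545.0, -11.3]] [545.   30.6  50. ]
side0.png blue 541.5 [363. 298.] [[525.0, -313.0], [538.0, -271.0], [655.0, -308.0], [638.0, -348.0]] [ 589. -310.   16.]
side0.png blue 44.5 [323. 207.] [[562.0, 58.0], [580.0, 54.0], [572.0, 18.0], [554.0, 22.0]] [566.9  38.2  16. ]
side0.png 
[... 631 characters left out ...]
2.0], [643.0, 148.0], [629.0, 94.0], [519.0, 117.0]] [580. 133.  32.]
scene0.png blue 1174.5 [595. 249.] [[152.0, 645.0], [-151.0, 533.0], [-168.0, 603.0], [132.0, 703.0]] [ -8.9 620.9  16. ]
scene0.png blue 62.5 [342. 213.] [[497.0, 7.0], [436.0, 19.0], [452.0, 44.0], [511.0, 31.0]] [473.9  25.3  16. ]
scene0.png blue 179.5 [259. 184.] [[632.0, -351.0], [519.0, -321.0], [546.0, -268.0], [656.0, -298.0]] [ 588.2 -309.5   16. ]
scene0.png blue 1843.0 [344.  70.] [[-32.0, -757.0], [-1231.0, -2327.0], [-1434.0, -2093.0], [-162.0, -633.0]] [ -715.  -1452.6    16. ]
scene0.png green 247.5 [610. 112.] [[-1005.0, 30.0], [-1122.0, -26.0], [-1192.0, 190.0], [-1077.0, 234.0]] [-1099.    106.9    35. ]
```

View pics/sidez.png

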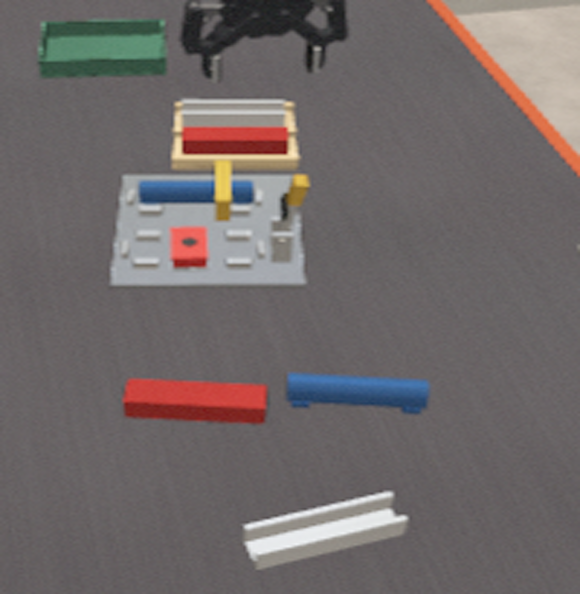

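View pics/wristz.png

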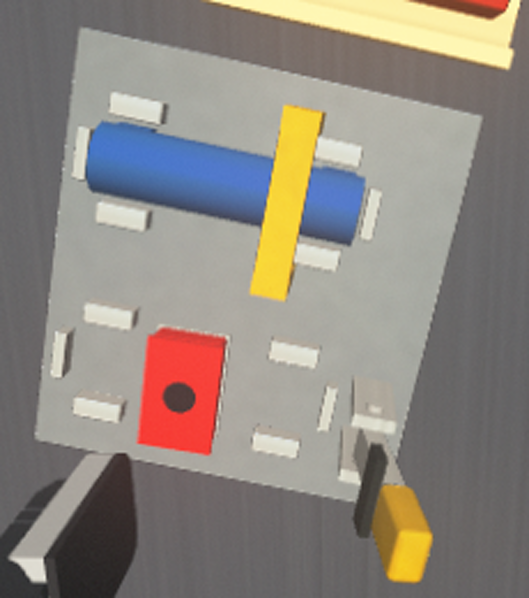

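```bash
cat >> h.py <<'E'
def fit2(A,B):
    A=np.array(A,float);B=np.array(B,float);a=A.mean(0);b=B.mean(0);H=(A-a).T@(B-b)
    th=np.arctan2(H[0,1]-H[1,0],H[0,0]+H[1,1]);R=np.array([[np.cos(th),-np.sin(th)],[np.sin(th),np.cos(th)]])
    return th,b-R@a,R
E
python3 - <<'E'
from h import *
im,ci=load('wrist0.png')
J=[(-80,105),(110,105),(110,-105),(-80,-105)]
c=onz(ci,[(195,72),(369,110),(328,278),(177,251)],10)[:,:2]
th,t,R=fit2(J,c);print('jig',th,t,(np.array(J)@R.T+t-c).round(1).tolist())
print('lane_empty',t+R@[0,-50])
# end stops of the loaded lane & blue rail check
print('grip pix in jig frame for several z')
# arm plane: intersect rays of grip pixels with vertical plane y_jig=-50
def onplane(ci,uv,yj):
    o=np.array(ci['origin']);d=ray(ci,uv);n=np.array([R[0,1],R[1,1],0]);p=np.array([*(t+R@[0,yj]),0])
    P=o+d*(((p-o)@n)/(d@n))[:,None]; q=(P[:,:2]-t)@R; return np.c_[q,P[:,2]].round(0).tolist()
# black arm and grip in full-pix : zoom /2.3+offset(160,60)
z=np.array([(378,440),(365,535),(395,487),(428,520),(387,575),(415,580)])/2.3+[160,60]
print(onplane(ci,z,-50))
im,ci=load('side0.png')
z=np.array([(292,178),(308,178),(290,203),(304,206),(284,218)])/[2.9,2.2]+[240,120]
print(onplane(ci,z,-50))
print([ [k for k in np.round(inverse_kinematics([*(t+R@[0,-50]),130],Rd(th+s*np.pi/2)),2)] for s in(1,-1)])
# scene tray crop
a=cv2.imread('pics/scene0.png');cv2.imwrite('pics/tz.png',cv2.resize(a[150:310,230:480],None,fx=3,fy=3,interpolation=cv2.INTER_CUBIC))
E
```

```text
jig -0.20291755333935324 [506.05364666 -11.70004571] [[-1.0, 0.8], [1.3, 1.8], [0.5, -2.4], [-0.8, -0.2]]
lane_empty [495.97725278 -60.67418466]
grip pix in jig frame for several z
[[92.0, -50.0, 50.0], [85.0, -50.0, 134.0], [98.0, -50.0, 93.0], [110.0, -50.0, 115.0], [92.0, -50.0, 156.0], [102.0, -50.0, 156.0]]
[[93.0, -50.0, 141.0], [108.0, -50.0, 141.0], [93.0, -50.0, 99.0], [107.0, -50.0, 93.0], [88.0, -50.0, 72.0]]
[[np.float64(0.25), np.float64(0.77), np.float64(-0.35), np.float64(1.87), np.float64(0.45), np.float64(0.58), np.float64(0.98)], [np.float64(-0.14), np.float64(0.79), np.float64(0.36), np.float64(1.88), np.float64(-0.49), np.float64(0.56), np.float64(-1.23)]]
```

View pics/tz.png

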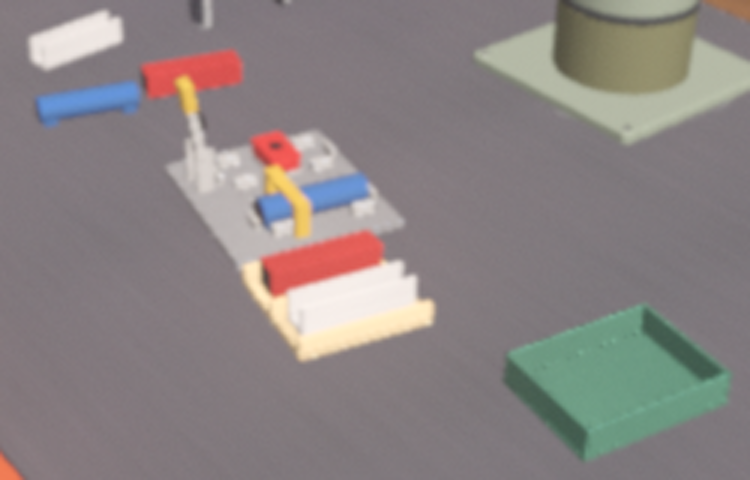

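```bash
cat >> h.py <<'E'
TH=-0.2029; T0=np.array([506.05,-11.70])
RJ=np.array([[np.cos(TH),-np.sin(TH)],[np.sin(TH),np.cos(TH)]])
def jig(x,y): return T0+RJ@[x,y]
E
python3 - <<'E'
from h import *
im,ci=load('scene0.png')
b=onz(ci,np.array([(508,362),(645,307),(727,373),(585,437)])/3+[230,150],35);print(b.round(0).tolist(),b.mean(0))
b=b[:,:2];print([np.linalg.norm(b[i]-b[i-1]).round() for i in range(4)])
im,ci=load('wrist0.png');print('dot',onz(ci,[(238,233)],34))
m=np.array([490.,-63.5])
movep([*m,190],Rd(TH+np.pi/2)); print(get_state()['t'])
snap('wrist','w1.png'); print(get_state()['t'])
E
```

```text
[[549.0, 367.0, 35.0], [389.0, 385.0, 35.0], [405.0, 495.0, 35.0], [567.0, 478.0, 35.0]] [477.66176822 431.12162401  35.        ]
[np.float64(112.0), np.float64(161.0), np.float64(111.0), np.float64(162.0)]
dot [[490.10713265 -64.63131444  34.        ]]
1.225
1.275
```

View pics/w1.png

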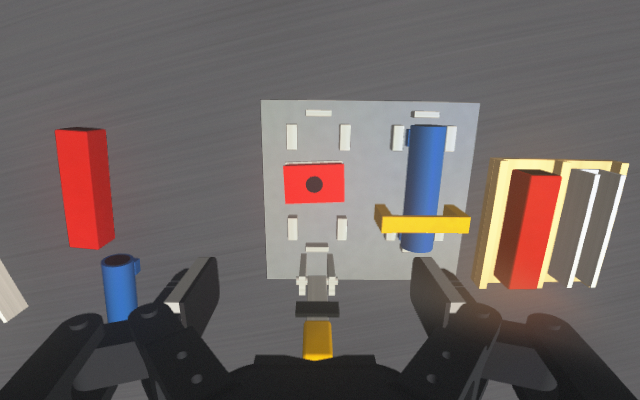

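```bash
python3 - <<'E'
from h import *
im,ci=load('w1.png')
J=[(-80,-105),(-80,105),(110,-105)]
c=onz(ci,[(261.5,100.5),(479,103),(266.5,280)],10)[:,:2]
th,t,R=fit2(J,c);print('jig',th,t,(np.array(J)@R.T+t-c).round(1).tolist(), t+R@[0,-50], jig(0,-50))
hsv=cv2.cvtColor(im,cv2.COLOR_RGB2HSV); m=cv2.inRange(hsv,(0,170,150),(6,255,255)); m[:, :270]=0;m[:,360:]=0
k=max(cv2.findContours(m,0,2)[0],key=cv2.contourArea);r=cv2.minAreaRect(k);print(r)
b=onz(ci,cv2.boxPoints(r),34);print(b.round(1).tolist(),b.mean(0),'dot',onz(ci,[(314.5,184.5)],34))
# end stops: top centres z=22, side blocks
print(((onz(ci,[(319,113),(317,247.5),(292,137),(345,137),(292.5,228),(342,228)],22)[:,:2]-T0)@RJ).round(1))
print(((onz(ci,[(425,114),(398,138),(451,138)],22)[:,:2]-T0)@RJ).round(1))
E
```

```text
jig -0.2116770596224262 [505.95096055 -12.04443496] [[-0.3, -1.3], [0.5, 0.9], [-0.2, 0.4]] [495.44596945 -60.92843195] [495.97446578 -60.67431582]
((313.4922180175781, 183.24264526367188), (37.64937973022461, 60.03304672241211), 88.26429748535156)
[[466.8, -87.7, 34.0], [476.3, -33.3, 34.0], [512.0, -38.7, 34.0], [502.2, -94.9, 34.0]] [489.34685908 -63.67327159  34.        ] dot [[490.44269982 -62.92361629  34.        ]]
[[-69.5 -49.1]
 [ 64.6 -50.8]
 [-47.8 -74.3]
 [-47.7 -24.7]
 [ 43.1 -75.6]
 [ 43.2 -25.6]]
[[-68.9  48.8]
 [-46.9  25.1]
 [-47.1  75.5]]
```

```bash
cat >> h.py <<'E'
c=jig(-2.2,-50.1); TH=-0.2115
RJ=np.array([[np.cos(TH),-np.sin(TH)],[np.sin(TH),np.cos(TH)]]); T0=c-RJ@[0,-50]
E
python3 - <<'E'
from h import *
print(T0,c)
m=np.array([490.,-63.3]); R=Rd(TH+np.pi/2)
print(move_l([*m,13],v=150,rot=R,f_stop=15)); print(get_state()['eef_pos'],get_state()['t'])
command_gripper(0.0,60); print(get_state()['gripper_width'])
move_l([*m,150],v=200); print(get_state()['wrist_force'],get_state()['gripper_width'],get_state()['t'])
ty=np.arctan2(-17,161)
for a in (TH+np.pi/2,0,np.pi/2,-np.pi/2):print(a,inverse_kinematics([477,430,120],Rd(a)))
E
```

```text
[504.29578037 -11.44308471] [493.79944481 -60.32894095]
False
[490.25684125 -63.34258951  13.57782028] 2.6083
0.6423523637069307
[-0.51446324 -0.03961467 -2.02684944] 0.6389425215975619 3.85
1.3592963267948965 [-0.65126397  0.95383777 -0.30181945  1.33347756  0.31446447  0.90087063
  0.33053994]
0 [-0.85750818  0.95274662  0.16980082  1.3418812  -0.18241594  0.8620994
 -0.63899869]
1.5707963267948966 [-0.62162758  0.96070021 -0.37124225  1.33226405  0.38337221  0.91881684
  0.48971016]
-1.5707963267948966 [-1.05816624  1.04270416  0.67925304  1.34982443 -0.70407401  0.99408786
 -1.80888342]
```

```bash
python3 - <<'E'
from h import *
R=Rd(-0.108)
movep([477,430,150],R); print(get_state()['t'],get_state()['gripper_width'])
snap('wrist','w2.png')
E
```

```text
5.6417 0.639315440175309
```

View pics/w2.png

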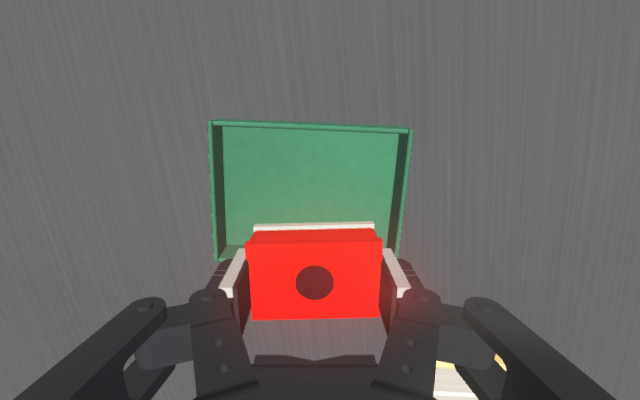

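```bash
python3 - <<'E'
from h import *
im,ci=load('w2.png')
b=onz(ci,[(209.5,121.5),(411,129.5),(399,258),(215,260)],35);print(b.round(0).tolist(),b.mean(0))
E
```

```text
[[405.0, 498.0, 35.0], [558.0, 475.0, 35.0], [545.0, 366.0, 35.0], [386.0, 382.0, 35.0]] [473.60123093 429.99401593  35.        ]
```

```bash
python3 - <<'E'
from h import *
print(move_l([475,430,9.5],v=150,f_stop=10),get_state()['eef_pos'][2])
command_gripper(0.85)
move_l([475,430,170],v=250)
print(get_state()['t'])
r=np.array([589.,-310.]); 
for a in (-0.28,np.pi/2-0.28,-np.pi/2-.28): print(inverse_kinematics([*r,200],Rd(a)))
movep([*r,190],Rd(np.pi/2-0.28))
command_gripper(1.0)
print(get_state()['t'])
snap('wrist','w3.png'); snap('side','side3.png')
E
```

```text
False 10.429399221359121
7.8833
[ 0.40046819  0.89620421  0.09093846  1.14584378 -0.07954852  1.10284153
  0.21330376]
[ 0.59601045  0.91145872 -0.40735043  1.13688791  0.34884478  1.15827207
  1.48358906]
[ 0.22423133  0.95466441  0.56868911  1.15372651 -0.49874562  1.1651299
 -1.06104434]
10.825
```

View pics/w3.png

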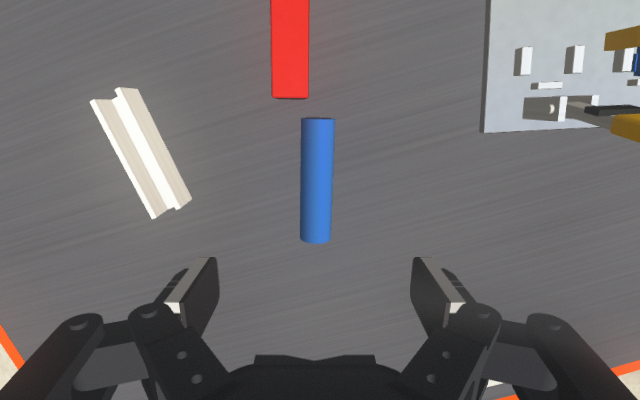

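View pics/side3.png

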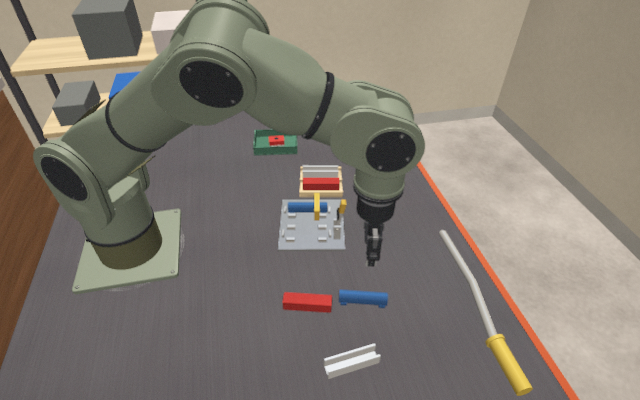

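```bash
python3 - <<'E'
from h import *
im,ci=load('w3.png'); print(ci['origin'])
hsv=cv2.cvtColor(im,cv2.COLOR_RGB2HSV); m=cv2.inRange(hsv,(100,120,40),(125,255,255)); m[:,:250]=0;m[:,400:]=0
k=max(cv2.findContours(m,0,2)[0],key=cv2.contourArea);r=cv2.minAreaRect(k);print(r)
b=cv2.boxPoints(r);b=b[np.argsort(b[:,1])];e=np.array([b[:2].mean(0),b[2:].mean(0)])
for z in(16,30,32):print(z,onz(ci,e,z).round(1).tolist())
q=onz(ci,e,16)[:,:2];d=q[1]-q[0];print('yaw',np.arctan2(d[1],d[0]))
for z in (16,):
  w=onz(ci,b,z);print(w.round(1).tolist())
E
```

```text
[ 520.07456144 -289.55509525  333.32272498]
((316.17950439453125, 180.755615234375), (32.515377044677734, 124.56419372558594), 1.7899105548858643)
16 [[533.1, -289.7, 16.0], [653.7, -328.1, 16.0]]
30 [[532.5, -289.7, 30.0], [647.8, -326.4, 30.0]]
32 [[532.4, -289.7, 32.0], [647.0, -326.2, 32.0]]
yaw -0.30826636833879556
[[528.4, -304.2, 16.0], [537.7, -275.2, 16.0], [648.5, -344.3, 16.0], [658.9, -311.9, 16.0]]
```

```bash
python3 - <<'E'
from h import *
c=[589.8,-307.9]; R=Rd(np.pi/2-0.308)
print(move_l([*c,40],v=200,rot=R),move_l([*c,2.5],v=80,f_stop=15), get_state()['eef_pos'])
command_gripper(0.0,60); print(get_state()['gripper_width'],get_state()['eef_pos'])
move_l([*c,120],v=200); s=get_state();print(s['wrist_force'],s['wrist_torque'],s['gripper_width'],s['t'])
snap('wrist','w4.png');snap('side','side4.png')
E
```

```text
False False [ 589.86781442 -307.88760176    2.4683685 ]
0.3528031799467221 [ 589.9606717  -308.00099538    2.98376446]
[ 0.40449292 -0.39106953 -1.83874279] [-0.00698789 -0.06842302 -0.00609485] 0.35545392760728495 13.725
```

View pics/w4.png

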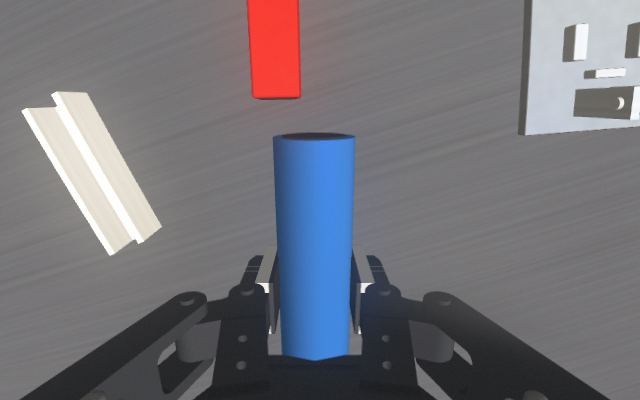

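View pics/side4.png

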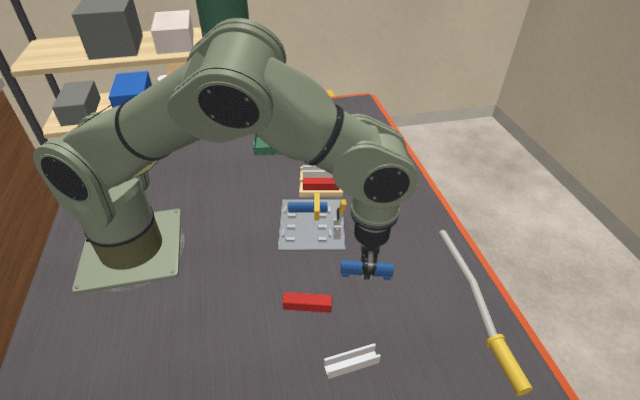

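```bash
python3 - <<'E'
from h import *
im,ci=load('w4.png'); a=-0.308;u=np.array([np.cos(a),np.sin(a)]);v=np.array([-u[1],u[0]])
for p,z in [((314,135),149),((314,135),133),((274,140),133),((355,140),133)]:
    q=onz(ci,[p],z)[0,:2]-[589.95,-308];print(p,z,q@u,q@v)
move_l([589.9,-308,210],v=300)
c=jig(0,-50);print(c)
movep([*c,200],Rd(TH+np.pi/2)); move_l([*c,100],v=200)
print(get_state()['t'],get_state()['eef_pos']);snap('wrist','w5.png');snap('side','side5.png')
E
```

```text
(314, 135) 149 -62.698660651989876 0.28047186068827246
(314, 135) 133 -61.31970093455171 0.26028897243727755
(274, 140) 133 -59.408701416169755 -15.305841895418776
(355, 140) 133 -59.42850761409728 16.215992428416364
[493.79944481 -60.32894095]
15.9583 [494.26626326 -60.63986439 100.51396428]
```

View pics/w5.png

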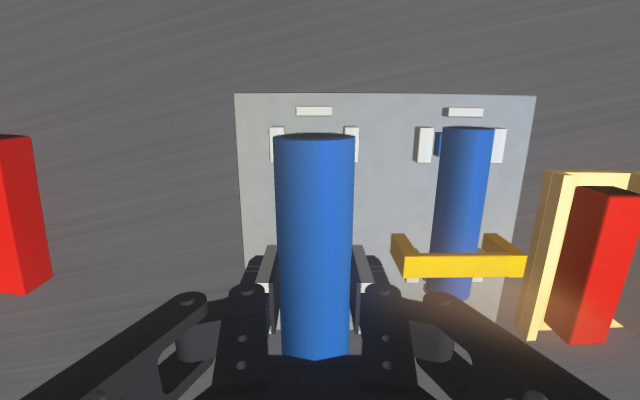

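View pics/side5.png

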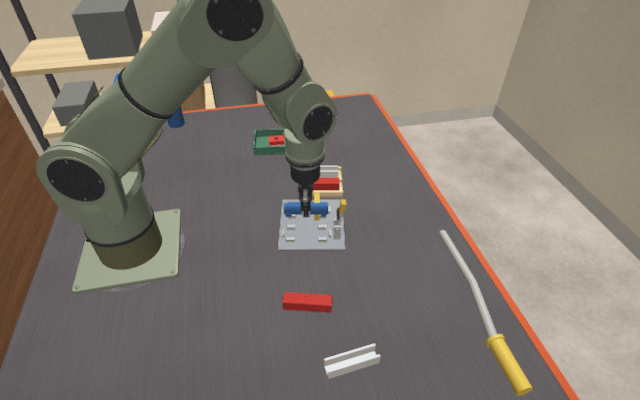

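```bash
python3 - <<'E'
from h import *
im,ci=load('w5.png'); s=get_state()['eef_pos'][:2]
a=cv2.resize(im[85:175,225:375][:,:,::-1],None,fx=5,fy=5,interpolation=cv2.INTER_CUBIC);cv2.imwrite('pics/w5z.png',a)
P=onz(ci,[(296.5,111),(333,111),(314.5,107.5),(314.5,115.5),(277,128),(351.5,128)],22)[:,:2]
print(((P-s)@RJ).round(1),(T0+RJ@[0,-50]-s)@RJ)
# plate corners z=10
print(((onz(ci,[(235,94),(535.5,96.5)],10)[:,:2]-T0)@RJ).round(1))
E
```

```text
[[-68.1 -11.4]
 [-68.1  12.4]
 [-70.3   0.4]
 [-65.2   0.4]
 [-57.2 -24.4]
 [-57.2  24.8]] [-0.69169378  0.15138448]
[[ -78.6 -103.9]
 [ -78.5  104.2]]
```

View pics/w5z.png

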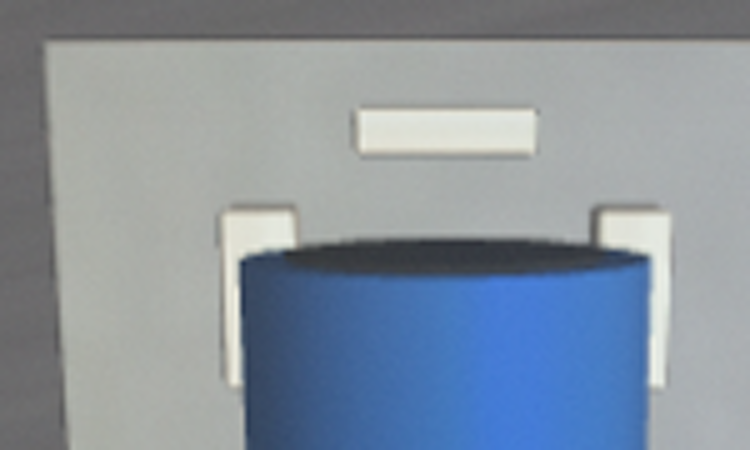

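```bash
python3 - <<'E'
from h import *
s=get_state()['eef_pos'][:2]; d=s+RJ@[1.2,0]
# command/actual offset ~0.5mm: command relative
cmd=jig(0,-50)+RJ@[1.2,0]
print(move_l([*cmd,40],v=150), move_l([*cmd,12.5],v=50,f_stop=10)); g=get_state(); print(g['eef_pos'],d,g['wrist_force'],g['t'])
snap('wrist','w6.png')
E
```

```text
False True
[494.74786327 -60.56643575  12.90733685] [495.61720656 -60.8740692 ] [ 0.51218317  0.32054627 10.69517233] 17.15
```

View pics/w6.png

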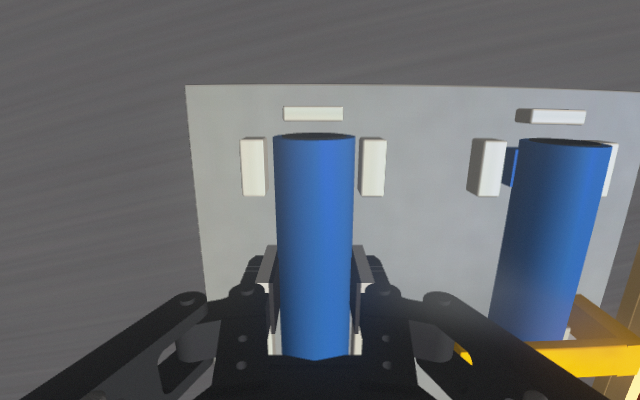

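```bash
python3 - <<'E'
from h import *
command_gripper(0.62); p=get_state()['eef_pos'];print(p)
move_l([p[0],p[1],190],v=250); print(get_state()['t'],get_state()['wrist_force'])
snap('wrist','w7.png')
E
```

```text
[494.5083245  -60.56135354  12.69041955]
18.4083 [ 0.59595548 -0.16690315 -1.08051797]
```

View pics/w7.png

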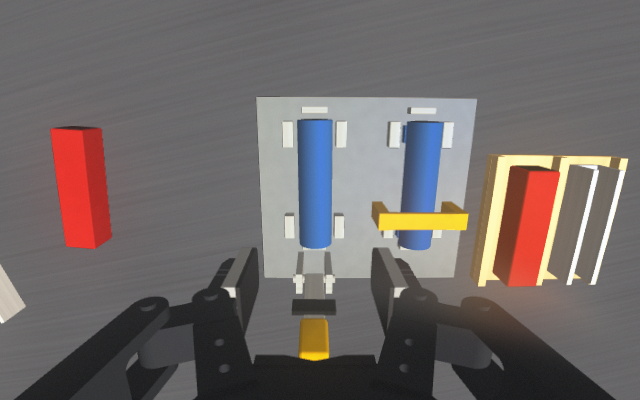

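```bash
python3 - <<'E'
from h import *
c0=get_state()['eef_pos'][:2]
command_gripper(0.0,40)
L=lambda x,z:[*(jig(0,-50)+RJ@[x+0.8,0]),z]
move_l(L(145,215),v=300); move_l(L(145,130),v=200); print(get_state()['eef_pos'],get_state()['t'])
print(move_l(L(106,130),v=100,f_stop=25),get_state()['wrist_force'],get_state()['t'])
s=80
for th in np.arange(0.12,0.85,0.12):
    x=88-s*np.sin(th)+7*np.cos(th)+11; z=50+s*np.cos(th)+7*np.sin(th)
    r=move_l(L(x,z),v=100,f_stop=25)
    if r: print('stop',th);break
print(get_state()['wrist_force'],get_state()['eef_pos'],get_state()['t'])
snap('side','side8.png');snap('scene','scene8.png')
a=cv2.imread('pics/side8.png')[130:290,230:430];b=cv2.imread('pics/scene8.png')[120:280,210:410]
cv2.imwrite('pics/z8.png',cv2.resize(np.hstack([a,b]),None,fx=2,fy=2,interpolation=cv2.INTER_CUBIC))
E
```

```text
[636.56054819 -90.84897897 131.21172374] 20.3917
False [-0.28317841 -1.23002617  0.84879406] 20.9333
[ 0.09763669 -0.29110514  0.14957279] [537.84057948 -69.7908511  108.68631365] 22.6833
```

View pics/z8.png

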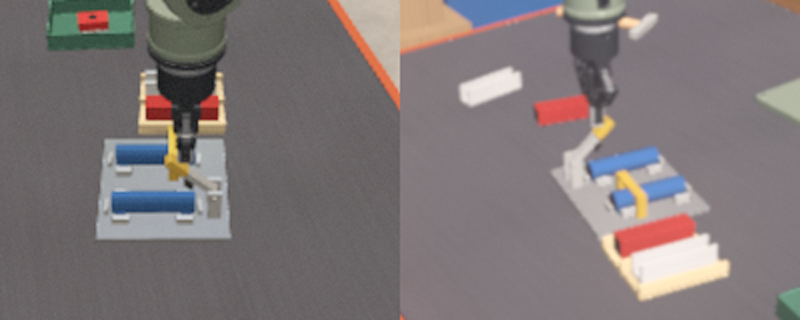

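The clamp arm follows the fingers, at about 0.85 rad. I'll continue the arc and then press.

```bash
python3 - <<'E'
from h import *
L=lambda x,z:[*(jig(0,-50)+RJ@[x+0.8,0]),z]
s=80
for th in np.arange(0.96,1.5,0.12):
    x=88-s*np.sin(th)+7*np.cos(th)+11; z=50+s*np.cos(th)+7*np.sin(th)
    r=move_l(L(x,z),v=100,f_stop=25); g=get_state()
    print(round(th,2),r,g['wrist_force'].round(1),g['eef_pos'].round(1))
    if r: break
r=move_l(L(19,48),v=30,f_stop=18); g=get_state(); print(r,g['wrist_force'],g['eef_pos'],g['t'])
snap('side','side9.png');snap('scene','scene9.png')
a=cv2.imread('pics/side9.png')[130:290,230:430];b=cv2.imread('pics/scene9.png')[120:280,210:410]
cv2.imwrite('pics/z9.png',cv2.resize(np.hstack([a,b]),None,fx=2,fy=2,interpolation=cv2.INTER_CUBIC))
E
```

```text
0.96 False [1.  0.  0.5] [531.2 -68.4 101.6]
1.08 False [0.5 0.3 0.8] [525.6 -67.2  93.9]
1.2 False [-0.3  0.1  0.1] [521.  -66.2  85.6]
1.32 False [-0.   0.7  0.5] [517.3 -65.4  76.7]
1.44 False [-0.2  0.2  0.2] [514.7 -64.8  67.5]
True [-3.14301866  0.17586318 20.68219806] [514.08313402 -64.66833996  57.78519515] 24.4667
```

View pics/z9.png

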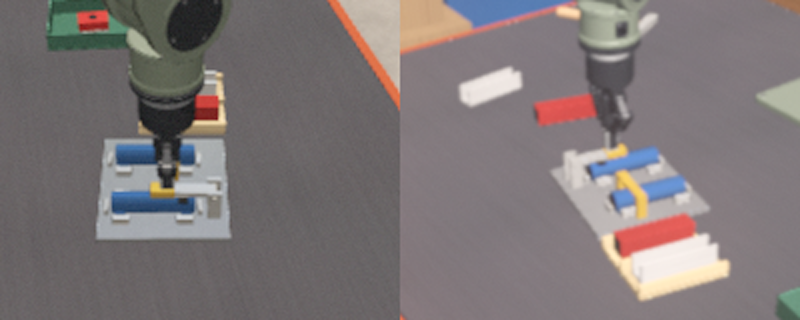

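```bash
python3 - <<'E'
from h import *
p=get_state()['eef_pos']; move_l([p[0],p[1],200],v=200); q=jig(-40,-50); move_l([*q,225],v=200)
print(get_state()['t'],get_state()['wrist_force'])
hold(0.3)
snap('wrist','w10.png');snap('side','side10.png');snap('scene','scene10.png')
a=cv2.imread('pics/side10.png')[120:380,250:400];b=cv2.imread('pics/scene10.png')[140:300,230:480]
b=cv2.resize(b,None,fx=2,fy=2,interpolation=cv2.INTER_CUBIC);a=cv2.resize(a,None,fx=2,fy=2,interpolation=cv2.INTER_CUBIC)
b=cv2.copyMakeBorder(b,0,a.shape[0]-b.shape[0],0,0,0);cv2.imwrite('pics/z10.png',np.hstack([a,b]))
E
```

```text
25.9083 [ 0.47657742 -0.63500555 -0.32598148]
```

View pics/w10.png

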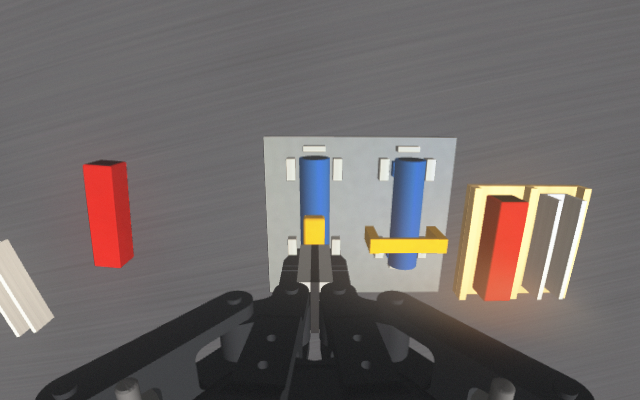

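View pics/z10.png

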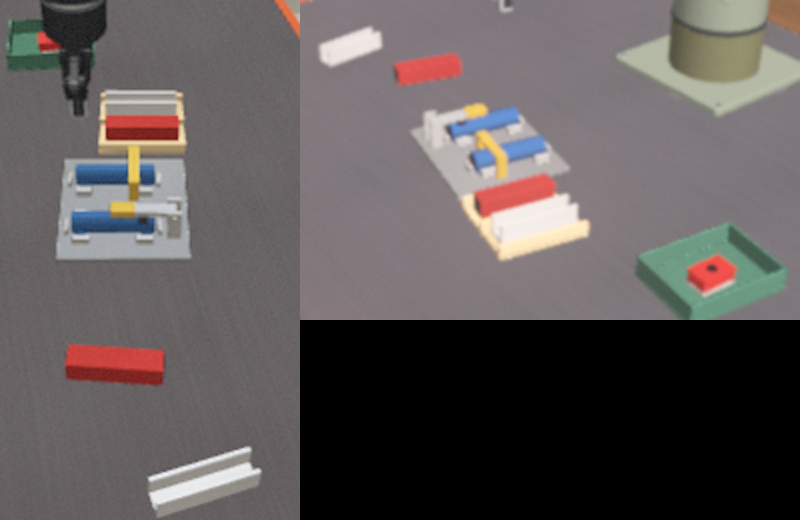

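```bash
python3 - <<'E'
from h import *
im,ci=load('w10.png')
for z in (50,57): print(((onz(ci,[(314,216.5),(314,157.5)],z)[:,:2]-T0)@RJ).round(1).tolist())
print(((onz(ci,[(314,157.5)],26)[:,:2]-T0)@RJ).round(1).tolist())
hand_in()
E
```

```text
[[-2.1, -50.0], [-62.6, -50.0]]
[[-4.5, -50.0], [-63.7, -50.0]]
[[-58.9, -50.1]]
the job is handed in; nothing more can be done
```

The job is done and handed in at about 26 s on the robot clock, well under the 69 s limit.

- **Magnet:** I lifted the red magnet off the right lane and set it in the green tray. The last views show it lying on the tray floor.
- **Rail:** The strapped rail is the round blue tube, so I took the loose round blue one. It lies feet down in the right lane, between the side blocks and end stops. Touchdown height matched a seated rail, and its -x end measures at -58.9 mm in jig x, against about -60 expected.
- **Clamp:** I swung the arm over with closed fingers and pressed until it stopped at about 20 N. The fingertips were then at z = 57.8 mm, against 58.6 mm calculated for 1.55 rad. After backing off, the grip end sat at -4.5 mm in jig x, against -4 expected, so the clamp stayed down.
- **Other rails:** The strapped rail, the two in the rack, and the loose red and aluminium rails look unmoved.

**Disagreement:** two jig position fixes differed by about 2 mm along the lane. I re-measured just before placing the rail. No check failed.

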